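# Click the green filter into place and take the exposure

### The job

Set the light engine to its green filter: with a fingertip flick the fins on the edge of the filter wheel, anticlockwise as seen from above, click by click until the green filter rests at the white pointer, without running past it. Then press the yellow capture key right down and let it come back up. Touch lightly, grasp nothing, and leave the lens tube, the screwdriver and the jar where they stand.

Things in the scene. Friction and masses are not known exactly. Their poses are not given: they have to be found in the camera images.
- light_unit: Light engine, fixed: grey round pedestal (radius 46 mm, 58 mm high; foot flange radius 52 mm, 8 mm high) under the filter wheel, and a grey housing 84 mm wide, 58 mm high, from 25 to 145 mm along the unit's +x. Origin: on the desk, on the wheel's axis; z up; +x points from the axis to the pointer, away from the robot to within 0.6 rad.
- pointer (a point): Tip of the white pointer, on a black block (30 mm wide, top 80 mm above the desk) on the housing, 82 mm from the wheel's axis along the unit's +x. It stays still.
- wheel (a joint): Turn of the filter wheel in rad about its upright axis, + anticlockwise from above; 0: green at the pointer. It turns both ways with a spring click every 0.785 rad and is found 2, 3 or 4 clicks before green (-1.57, -2.36, -3.14). Pushed past half-way (0.39 rad) it snaps on into the next click by itself; let go earlier it springs back. A fin takes 2 to 4 N to push.
- wheel_hub (a point): Centre of the wheel's disc, on its axis, 74 mm above the desk. Disc: dark, 52 mm radius, 70 to 78 mm above the desk. 8 aluminium fins stand out from its edge to 76 mm from the axis, each 7 mm thick, 66 to 82 mm above the desk, half-way between filters: at angles q + 0.393 + 0.785 k from the unit's +x (q: joint value). Gaps between fins: 43 mm at 65 mm from the axis, open above, below, outside.
- green_filter (a point): Centre of the green filter's top face, 38 mm from the wheel's axis, 79 mm above the desk; it turns with the wheel. The 8 filters are 22 mm across, 0.785 rad apart; anticlockwise from green: blue, yellow, red, white, violet, cyan, grey.
- key_top (a point): Centre of the top of the yellow capture key, a round push key of 16 mm radius on a grey pod (75 x 75 x 30 mm) fixed to the desk; about 48 mm above the desk at rest. It is pressed straight down.
- key (a joint): Travel of the capture key in m: 0 up, 0.006 fully down. Sprung: starts to move at about 1.5 N, fully down at about 5 N, comes back up by itself. The press counts from 0.004.
- tube_mid (a point): Bystander: loose upright black lens tube, 38 mm in diameter, 60 mm high; this point is its centre.
- screwdriver: Bystander: loose screwdriver with a red handle, about 200 mm long, lying on the desk along its x axis.
- jar_mid (a point): Bystander: loose small glass jar with a blue lid, 48 mm in diameter, 55 mm high; this point is its centre.
There are look-alikes about, which are no part of the job. There is more than one size of the part that bears key_top; the job needs the middle-sized.

How it is judged:
By the outcome, as a careful person would: the job done as asked, in the order asked, and still so for the second after the job is handed in, with the robot touching nothing.
It also fails if it takes over 61 s, if anything falls off the work surface, if the arm or the gripper's body presses on something with over 40 N, if the wrist force passes 120 N, or if a joint passes its speed limit or range.

### The arm

A 7-joint arm with a two-finger parallel gripper is mounted at the origin on the work surface. World frame = base frame: x ahead of the robot, y to its left, z up, the work surface at z = 0. Lengths are in m, angles in rad, forces in N, time in s.
With the tool pointing down it reaches from about 0.375 to 0.925 m from the base axis. Payload 3.1 kg.
Tool frame: the origin (TCP) lies midway between the tips of the shut fingers; the grasp point (between the pads) lies 19 mm behind it (robot.hold_point_z is the distance from the TCP to the grasp point, in m); z points along the fingers, y is the direction in which the jaws open and shut (so a half turn about z gives the same grasp; the last joint's range is limited). The gripper opens to 85 mm and grips with 20 to 120 N. Pads are 22 mm wide; open, the fingers measure 114 mm over their backs; the gripper's body (76 mm by 85 mm) begins 54 mm behind the grasp point. The pads swing forward as they close: fully open they stand 13 mm farther back than shut.
Start: joints at [1.239, 0.383, 0.044, 1.598, -0.018, 1.161, -0.05], TCP at [0.151, -0.632, 0.197] pointing down, gripper open.
Joint ranges: [-2.61, 2.61], [-0.41, 2.15], [-1.48, 1.57], [0, 2.5], [-1.57, 4.71], [0.05, 1.97], [-2.85, 2.85]. Speed limits (rad/s): [2.79, 2.79, 3.14, 3.14, 3.14, 3.14, 3.14].

### API

Orientations are given as a rotation vector (axis times angle).
In Python, from rig import status, read_camera, job, robot gives the robot as it stands.
- The arm moves only by the tool step_arm, never from a script. Its argument "deltas" is a list of rows, each an object with "fingers": the gripper's target within -1 to 1 (shut at 1, half-way at 0, fully open at -1); "delta_pos": the shift along the tool's x, y, z in m, a list of three; "roll": the turn about the tool's z in rad. In form: [{"fingers": fingers, "delta_pos": [tx, ty, tz], "roll": roll}, ...]. A call has 1 to 20 rows; each row is the pose to reach, as a shift and turn from the pose commanded when the call began, along the tool's axes at that moment; what a row does not reach only later rows make up. A row lasts 1/8 s, in which the tool goes at most 62.5 mm and 10.7 degrees, less where a joint would pass 70% of its speed; a pose out of reach is approached as far as the arm can. A call with a gripper value outside its range is refused whole. The fingers move at their own pace and stop on an object; "newtons" is the grip in N (left out, the last holds). Time passes only in rows, so rows that repeat a pose let the fingers close. It gives the time, the measured TCP pose, the force and the opening at its end, in the units of the state.
- status.observe(): the state, without advancing time (a new reading comes with each control period).
- read_camera(name): name is "side" or "top" or "wrist"; returns a dict with "pixels" (420x560x3 uint8, red, green, blue), "camera_matrix" (3x3 intrinsics, pixels), "pose" (4x4, takes a point from camera to world coordinates); the wrist camera has in their place "mount" (4x4, takes a point from camera to tool coordinates, whose origin is the TCP and whose axes are the flange's). Camera axes: x right, y up, looking along -z (the intrinsics and any distortion apply to the point x, -y, -z); pixel columns grow to the right and rows downward; lengths in m; the calibration is good to about 2 mm. The wrist camera is an equidistant fisheye: a pixel r from the principal point sees the ray r / f radians off the axis. A picture is of the moment at which its call begins: read the wrist's pose just before it. There is no depth.
- job.close_job(): hands the job in, once; it reports no verdict.
The state is a dict: "time": time; "qpos": joint angles; "dq": joint speeds; "effort": joint torques, N m; "tcp_pos": TCP position; "tool_rot": TCP orientation; "force": force on the tool from outside, world axes, zero at the start; "ft_torque": the same for the moment, N m; "grip_width": finger opening in m.
Only numpy, scipy, OpenCV 4.12 (cv2) and the standard library are available. Lean on these libraries where they do the work, as an engineer would, in place of code of your own. Each camera call takes 0.05 s, during which the arm holds its last target.

## Working session

There is one attempt and no reset: what is moved stays moved. The work goes in short steps, Python scripts to look and compute and a tool call to move; the robot and the scene stay as the last step left them, time stands still between calls to the robot, and variables do not carry over. Pictures are saved under pics/ and viewed, and the job is handed in when it is done.

Besides the shell and the picture viewer there is one more tool, called by a JSON object that holds its "op" and its "data", one argument or row to a line. step_arm: Moves the arm, as the interface text tells. Its arguments: {"type":"object","properties":{"deltas":{"type":"array","items":{"type":"object","properties":{"fingers":{"type":"number"},"delta_pos":{"type":"array","items":{"type":"number"}},"roll":{"type":"number"}}}},"newtons":{"type":"number"}},"required":["deltas"]}

```bash
ls; mkdir -p pics; python3 - <<'E'
from rig import status, read_camera, job, robot
import cv2,numpy as np
print(status.observe())
for n in ['side','top','wrist']:
    s=status.observe()
    r=read_camera(n)
    cv2.imwrite(f'pics/{n}0.png',r['pixels'][:,:,::-1])
    np.savez(f'pics/{n}0.npz',tcp=s['tcp_pos'],rot=s['tool_rot'],**r)
    print(n,{k:np.round(v,4).tolist() for k,v in r.items() if k!='pixels'})
E
```

```text
pics
{'time': 0.0, 'qpos': array([ 1.23921271,  0.38390387,  0.04379925,  1.59964113, -0.01789399,
        1.16123603, -0.04988871]), 'dq': array([-4.19542980e-04,  2.08688502e-04,  8.97961674e-04,  2.02061521e-05,
        2.07901338e-03,  8.27052710e-04, -2.97143160e-04]), 'effort': array([-5.76108832e-04, -4.33464503e+01,  1.02459535e+00, -2.49516964e+01,
        1.07055946e-02,  1.12326784e-02,  1.16666459e-05]), 'tcp_pos': array([ 0.15033192, -0.6312567 ,  0.1957112 ]), 'tool_rot': array([-3.11739355e+00, -3.66263385e-01,  7.38498091e-04]), 'force': array([-0.32995987, -0.52463558, -0.3292771 ]), 'ft_torque': array([-0.03923661,  0.03699462, -0.01240674]), 'grip_width': 0.085577516086764}
side {'camera_matrix': [[413.4446, 0.0, 280.1599], [0.0, 413.4446, 212.287], [0.0, 0.0, 1.0]], 'pose': [[-0.8009, 0.3073, -0.5139, -0.023], [-0.5987, -0.4278, 0.6772, 0.6665], [-0.0117, 0.8501, 0.5266, 0.6301], [0.0, 0.0, 0.0, 1.0]]}
top {'camera_matrix': [[463.1345, 0.0, 284.2516], [0.0, 463.1345, 214.0713], [0.0, 0.0, 1.0]], 'pose': [[-0.0223, 0.9852, -0.1701, 0.333], [-0.9998, -0.0221, 0.0031, -0.0441], [-0.0007, 0.1701, 0.9854, 1.2055], [0.0, 0.0, 0.0, 1.0]]}
wrist {'camera_matrix': [[325.1923, 0.0, 275.0935], [0.0, 325.1923, 212.9667], [0.0, 0.0, 1.0]], 'mount': [[-0.0003, 0.9591, 0.283, 0.0715], [1.0, 0.0, 0.0008, 0.0007], [0.0008, 0.283, -0.9591, -0.1765], [0.0, 0.0, 0.0, 1.0]]}
```

View pics/top0.png

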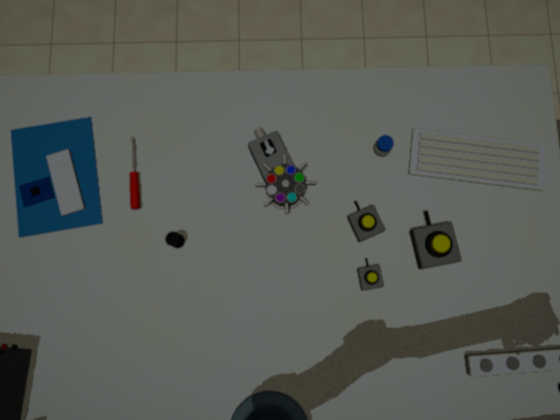

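View pics/side0.png

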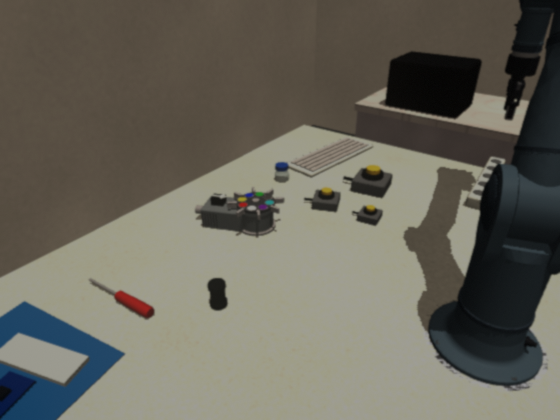

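View pics/wrist0.png

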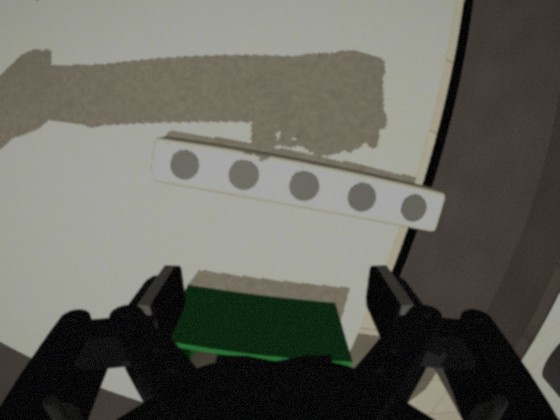

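The top view shows the wheel at about (287,184), its pointer block at (268,150), and the tube, screwdriver and jar at (176,239), (135,185) and (385,145).

Three yellow keys could be taken for the target: large (439,243), middle (368,222) and small (372,277). I choose the middle one at (368,222) and will check it in a close crop.

```bash
cat > h.py <<'E'
import numpy as np,cv2
from scipy.spatial.transform import Rotation as R
def ray(r,u,v):
    K=r['camera_matrix'];P=r['pose']
    d=np.array([(u-K[0,2])/K[0,0],-(v-K[1,2])/K[1,1],-1.0])
    return P[:3,3],P[:3,:3]@d
def plane(r,u,v,z):
    o,d=ray(r,u,v); return o+d*(z-o[2])/d[2]
def proj(r,p):
    K=r['camera_matrix'];P=r['pose']
    c=P[:3,:3].T@(np.asarray(p)-P[:3,3]); return np.array([K[0,2]+K[0,0]*c[0]/-c[2],K[1,2]+K[1,1]*c[1]/c[2]])
def tri(a,b):
    (o1,d1),(o2,d2)=a,b
    d1=d1/np.linalg.norm(d1);d2=d2/np.linalg.norm(d2)
    t=np.linalg.lstsq(np.c_[d1,-d2],o2-o1,rcond=None)[0]
    p,q=o1+t[0]*d1,o2+t[1]*d2
    return (p+q)/2,np.linalg.norm(p-q)
E
python3 - <<'E'
from h import *
t=np.load('pics/top0.npz');s=np.load('pics/side0.npz')
def cent(im,lo,hi,box):
    h=cv2.cvtColor(im,cv2.COLOR_RGB2HSV);m=cv2.inRange(h,lo,hi)
    z=np.zeros_like(m);x0,y0,x1,y1=box;z[y0:y1,x0:x1]=m[y0:y1,x0:x1]
    n,l,st,c=cv2.connectedComponentsWithStats(z)
    return [(st[i].tolist(),c[i].round(2).tolist()) for i in range(1,n) if st[i][4]>5]
for n,im,box in (('top',t['pixels'],(330,190,480,300)),('side',s['pixels'],(300,150,400,230))):
    print(n,cent(im,(22,120,60),(35,255,255),box))
im=t['pixels'][115:220,235:335][:,:,::-1]
cv2.imwrite('pics/crop_wheel.png',cv2.resize(np.clip(im.astype(float)*1.6,0,255).astype(np.uint8),None,fx=5.7,fy=5.7,interpolation=cv2.INTER_CUBIC))
a=t['pixels'][190:300,330:480][:,:,::-1]
cv2.imwrite('pics/crop_keys.png',cv2.resize(np.clip(a.astype(float)*1.6,0,255).astype(np.uint8),None,fx=5,fy=5,interpolation=cv2.INTER_CUBIC))
E
```

```text
top [([362, 215, 13, 13, 127], [367.85, 221.08]), ([432, 235, 18, 18, 251], [440.82, 243.14]), ([367, 272, 10, 10, 78], [371.62, 276.87])]
side [([366, 165, 14, 7, 73], [372.92, 167.96]), ([321, 188, 11, 5, 44], [326.07, 190.0]), ([366, 205, 9, 5, 36], [370.03, 207.03])]
```

View pics/crop_wheel.png

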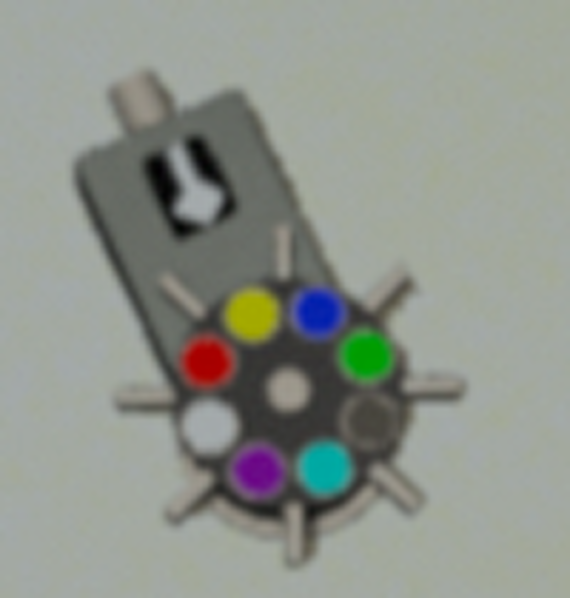

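View pics/crop_keys.png

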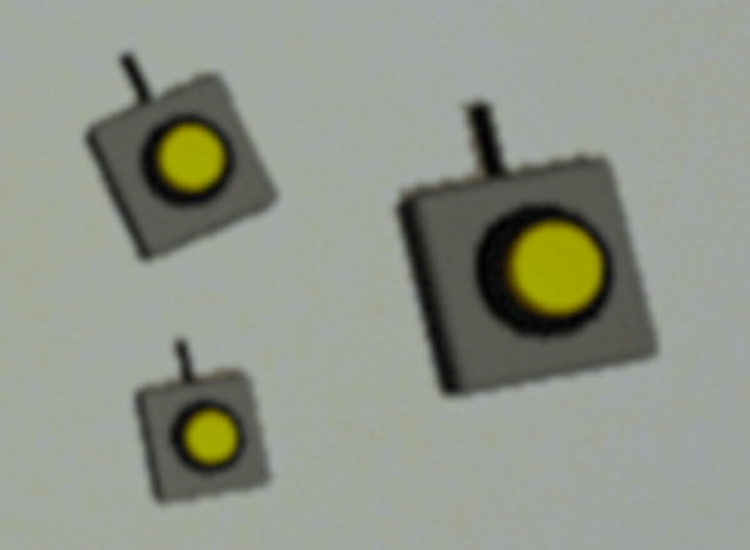

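The crops show yellow at the pointer, with green two steps clockwise of it, so the wheel is at about -1.57 and needs 2 clicks. The pod of the key at (368,221) is the middle size. Next I measure the positions.

```bash
cat > meas.py <<'E'
from h import *
def filters(im,box):
    h=cv2.cvtColor(im,cv2.COLOR_RGB2HSV);o={}
    for n,lo,hi in (('green',(50,120,60),(70,255,255)),('blue',(110,150,60),(125,255,255)),('yellow',(24,150,60),(34,255,255)),('violet',(138,120,40),(158,255,255)),('cyan',(82,120,60),(98,255,255)),('red',(0,180,60),(6,255,255))):
        m=cv2.inRange(h,lo,hi);x0,y0,x1,y1=box;z=np.zeros_like(m);z[y0:y1,x0:x1]=m[y0:y1,x0:x1]
        k,l,st,c=cv2.connectedComponentsWithStats(z)
        if k>1:
            i=1+np.argmax(st[1:,4]);o[n]=(c[i],st[i][4])
    return o
E
python3 - <<'E'
from meas import *
t=np.load('pics/top0.npz');s=np.load('pics/side0.npz')
f=filters(t['pixels'],(245,150,325,220));g=filters(s['pixels'],(220,180,290,240))
P={n:plane(t,*c,.079) for n,(c,a) in f.items()}
for n in P: print(n,f[n],P[n].round(4))
# centre: opposite pairs + circle fit
from scipy.optimize import least_squares
k={'green':0,'blue':1,'yellow':2,'red':3,'violet':5,'cyan':6}
def res(x): return np.concatenate([P[n][:2]-x[:2]-.038*np.array([np.cos(x[2]+k[n]*np.pi/4),np.sin(x[2]+k[n]*np.pi/4)]) for n in P])
r=least_squares(res,[.55,-.05,-1.5]);print('hub,greenangle',r.x,np.abs(r.fun).max())
print('unit angle if q=-1.57', r.x[2]+np.pi/2)
for n in f:
    if n in g: print(n,tri(ray(t,*f[n][0]),ray(s,*g[n][0])))
print('ptr tip',plane(t,235+200/5.7,115+220/5.7,.08))
print('key',tri(ray(t,367.85,221.08),ray(s,326.07,190)),plane(t,367.85,221.08,.048))
print('tube',plane(t,176,239,.06),'jar',plane(t,385,145,.055),'driver',plane(t,135,200,.02))
E
```

```text
green (array([298.93939394, 176.90909091]), np.int32(66)) [ 0.6209 -0.0866  0.079 ]
blue (array([290.45283019, 169.43396226]), np.int32(53)) [ 0.6407 -0.0658  0.079 ]
yellow (array([278.9       , 169.78333333]), np.int32(60)) [ 0.6405 -0.0368  0.079 ]
violet (array([280.        , 197.22641509]), np.int32(53)) [ 0.5701 -0.0381  0.079 ]
cyan (array([291.66176471, 196.63235294]), np.int32(68)) [ 0.5709 -0.0671  0.079 ]
red (array([270.82978723, 177.9787234 ]), np.int32(47)) [ 0.6198 -0.0162  0.079 ]
hub,greenangle [ 0.60562589 -0.05187651 -1.15942644] 0.00029484501559471493
unit angle if q=-1.57 0.4113698887798942
green (array([ 0.62088283, -0.08681017,  0.07807081]), np.float64(0.0006518150801531054))
blue (array([ 0.64040065, -0.06630676,  0.07763517]), np.float64(0.0015838092052278758))
yellow (array([ 0.64011832, -0.03705982,  0.07895832]), np.float64(0.0008142518618559921))
violet (array([ 0.56992231, -0.03820767,  0.07910608]), np.float64(0.0002951477352935032))
cyan (array([ 0.57068511, -0.06731025,  0.07876744]), np.float64(0.0006769976884954047))
red (array([ 0.61919516, -0.01653765,  0.079345  ]), np.float64(0.0011126549744384735))
ptr tip [ 0.6828115  -0.01546298  0.08      ]
key (array([ 0.50988676, -0.25877136,  0.04843456]), np.float64(0.00011372995003111983)) [ 0.51000355 -0.25882533  0.048     ]
tube [0.47380244 0.22278647 0.06      ] jar [ 0.70696838 -0.31244261  0.055     ] driver [0.58360342 0.34096828 0.02      ]
```

```bash
cat > go.py <<'E'
import sys
from h import *
from rig import status
s=status.observe();M=R.from_rotvec(s['tool_rot']).as_matrix()
print('t',s['time'],'tcp',s['tcp_pos'].round(4),'toolx ang',np.arctan2(M[1,0],M[0,0]).round(4),'z',M[:,2].round(3),'F',s['force'].round(2),'grip',s['grip_width'],'q',s['qpos'].round(2))
for a in sys.argv[1:]:
    p=np.array([float(x) for x in a.split(',')]); print(a,(M.T@(p-s['tcp_pos'])).round(4))
E
python3 go.py 0.5806,-0.1249,0.16
```

```text
t 0.15 tcp [ 0.1504 -0.6315  0.1961] toolx ang 0.2339 z [-0.001  0.002 -1.   ] F [-0.7   0.16  0.26] grip 0.08524170404454792 q [ 1.24  0.38  0.04  1.6  -0.02  1.16 -0.05]
0.5806,-0.1249,0.16 [ 0.5359 -0.393   0.0368]
```

{"op": "step_arm", "data": {
  "deltas": [
    {"fingers":1,"delta_pos":[0.134,-0.098,0.0],"roll":0.07},
    {"fingers":1,"delta_pos":[0.134,-0.098,0.0],"roll":0.07},
    {"fingers":1,"delta_pos":[0.134,-0.098,0.0],"roll":0.07},
    {"fingers":1,"delta_pos":[0.268,-0.196,0.0],"roll":0.13},
    {"fingers":1,"delta_pos":[0.268,-0.196,0.0],"roll":0.13},
    {"fingers":1,"delta_pos":[0.268,-0.196,0.0],"roll":0.13},
    {"fingers":1,"delta_pos":[0.402,-0.295,0.0],"roll":0.2},
    {"fingers":1,"delta_pos":[0.402,-0.295,0.0],"roll":0.2},
    {"fingers":1,"delta_pos":[0.402,-0.295,0.0],"roll":0.2},
    {"fingers":1,"delta_pos":[0.536,-0.393,0.02],"roll":0.26},
    {"fingers":1,"delta_pos":[0.536,-0.393,0.036],"roll":0.26},
    {"fingers":1,"delta_pos":[0.536,-0.393,0.036],"roll":0.26},
    {"fingers":1,"delta_pos":[0.536,-0.393,0.036],"roll":0.26},
    {"fingers":1,"delta_pos":[0.536,-0.393,0.036],"roll":0.26}
  ],
  "newtons": 20
}}

```text
time: 1.9
tcp_pos: [0.5803, -0.1266, 0.1607]
tool_rot: [3.141, -0.042, -0.002]
force: [0.3, -0.8, 0.3]
grip_width: -0.0003
```

```bash
python3 go.py 0.5806,-0.1249,0.16; python3 - <<'E'
from rig import read_camera
import cv2,numpy as np
for n in('wrist','side'):
    r=read_camera(n); cv2.imwrite(f'pics/{n}1.png',np.clip(r['pixels'][:,:,::-1].astype(float)*1.5,0,255).astype(np.uint8))
E
```

```text
t 1.9 tcp [ 0.5803 -0.1266  0.1607] toolx ang -0.0265 z [-0.001 -0.001 -1.   ] F [ 0.27 -0.79  0.32] grip -0.0002554236421016207 q [ 0.42  0.34 -0.33  1.76  0.12  1.07 -1.55]
0.5806,-0.1249,0.16 [ 0.0003 -0.0017  0.0007]
```

View pics/wrist1.png

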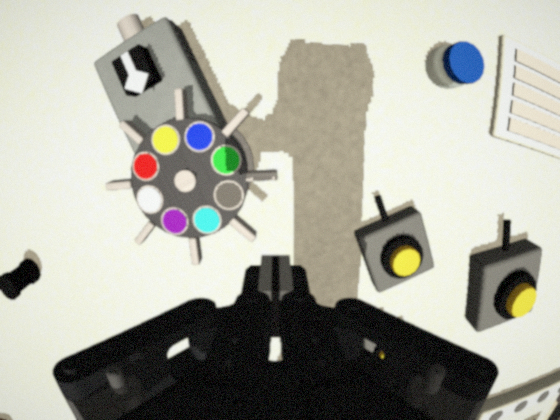

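View pics/side1.png

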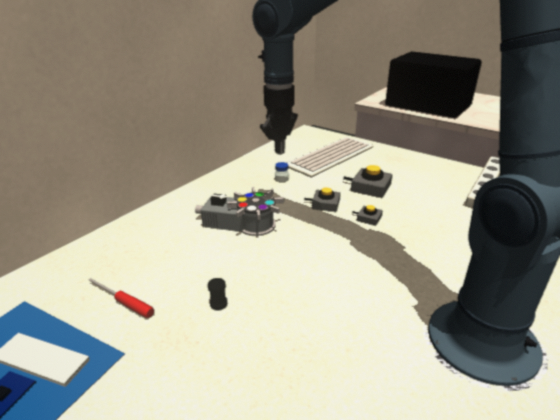

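The shut fingers hang over the gap just behind the fin at about (265,175). The tips look about 20 mm across. The yellow filter is still at the pointer. I'll lower into the gap now.

{"op": "step_arm", "data": {
  "deltas": [
    {"fingers":1,"delta_pos":[0.0,-0.004,0.04]},
    {"fingers":1,"delta_pos":[0.0,-0.004,0.06]},
    {"fingers":1,"delta_pos":[0.0,-0.004,0.075]},
    {"fingers":1,"delta_pos":[0.0,-0.004,0.085]},
    {"fingers":1,"delta_pos":[0.0,-0.004,0.091]},
    {"fingers":1,"delta_pos":[0.0,-0.004,0.091]},
    {"fingers":1,"delta_pos":[0.0,-0.004,0.091]}
  ]
}}

```text
invalid input
```

```bash
python3 go.py 0.6056,-0.1229,0.07 0.6226,-0.1229,0.07; python3 - <<'E'
from rig import read_camera
import cv2,numpy as np
for n in('wrist',):
    r=read_camera(n); cv2.imwrite(f'pics/{n}2.png',np.clip(r['pixels'][:,:,::-1].astype(float)*1.5,0,255).astype(np.uint8))
E
```

```text
t 2.0 tcp [ 0.5801 -0.1282  0.1613] toolx ang -0.0294 z [-0.    -0.001 -1.   ] F [-0.62  0.38 -0.04] grip -7.147002001790189e-05 q [ 0.42  0.33 -0.32  1.76  0.12  1.07 -1.55]
0.6056,-0.1229,0.07 [ 0.0253 -0.0062  0.0913]
0.6226,-0.1229,0.07 [ 0.0423 -0.0067  0.0913]
```

View pics/wrist2.png

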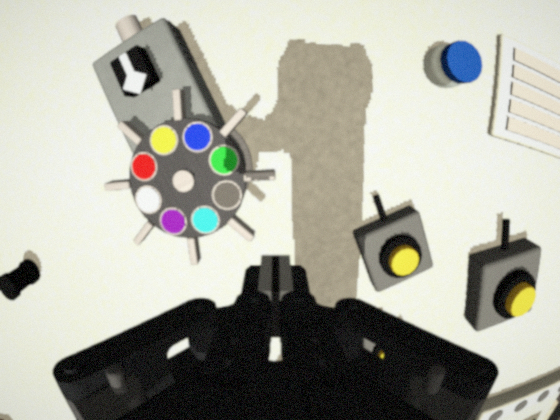

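The move was refused, probably because the rows left out roll. I'll resend it with roll included and correct y for the measured offset.

{"op": "step_arm", "data": {
  "deltas": [
    {"fingers":1,"delta_pos":[0.0,-0.005,0.04],"roll":0},
    {"fingers":1,"delta_pos":[0.0,-0.005,0.06],"roll":0},
    {"fingers":1,"delta_pos":[0.0,-0.005,0.075],"roll":0},
    {"fingers":1,"delta_pos":[0.0,-0.005,0.085],"roll":0},
    {"fingers":1,"delta_pos":[0.0,-0.005,0.091],"roll":0},
    {"fingers":1,"delta_pos":[0.0,-0.005,0.091],"roll":0},
    {"fingers":1,"delta_pos":[0.0,-0.005,0.091],"roll":0}
  ]
}}

```text
time: 2.92
tcp_pos: [0.5818, -0.1208, 0.0709]
tool_rot: [3.141, -0.041, 0.002]
force: [0.2, 0.5, 0.6]
grip_width: -0.0002
```

```bash
python3 - <<'E'
from rig import read_camera
import cv2,numpy as np
for n in('wrist',):
    r=read_camera(n); cv2.imwrite(f'pics/{n}3.png',np.clip(r['pixels'][:,:,::-1].astype(float)*1.5,0,255).astype(np.uint8))
E
python3 go.py 0.6056,-0.1229,0.07 0.6226,-0.1229,0.07
```

```text
t 2.975 tcp [ 0.5818 -0.1209  0.0709] toolx ang -0.0261 z [ 0.001 -0.    -1.   ] F [-0.98 -0.02 -0.29] grip -0.00017348262420365264 q [ 0.39  0.44 -0.31  1.82  0.17  0.9  -1.59]
0.6056,-0.1229,0.07 [0.0238 0.0014 0.001 ]
0.6226,-0.1229,0.07 [0.0408 0.001  0.001 ]
```

View pics/wrist3.png

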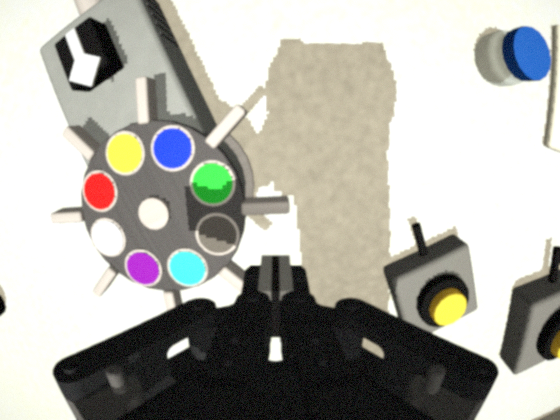

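The fingertip at (275,260) sits in the gap behind the fin at (265,205) and overlaps the fin's outer part. I'll push along tool x now.

{"op": "step_arm", "data": {
  "deltas": [
    {"fingers":1,"delta_pos":[0.006,0,0],"roll":0},
    {"fingers":1,"delta_pos":[0.01,0,0],"roll":0},
    {"fingers":1,"delta_pos":[0.014,0,0],"roll":0},
    {"fingers":1,"delta_pos":[0.018,0,0],"roll":0},
    {"fingers":1,"delta_pos":[0.022,0,0],"roll":0},
    {"fingers":1,"delta_pos":[0.026,0,0],"roll":0},
    {"fingers":1,"delta_pos":[0.029,0,0],"roll":0},
    {"fingers":1,"delta_pos":[0.032,0,0],"roll":0},
    {"fingers":1,"delta_pos":[0.035,0,0],"roll":0},
    {"fingers":1,"delta_pos":[0.037,0,0],"roll":0},
    {"fingers":1,"delta_pos":[0.039,0,0],"roll":0},
    {"fingers":1,"delta_pos":[0.039,0,0],"roll":0},
    {"fingers":1,"delta_pos":[0.039,0,0],"roll":0}
  ]
}}

```text
time: 4.6
tcp_pos: [0.62, -0.1218, 0.0702]
tool_rot: [-3.141, 0.041, 0.0]
force: [-0.3, 1.1, 0.4]
grip_width: 0.0001
```

```bash
python3 - <<'E'
from rig import read_camera
import cv2,numpy as np
for n in('wrist',):
    r=read_camera(n); cv2.imwrite(f'pics/{n}4.png',np.clip(r['pixels'][:,:,::-1].astype(float)*1.5,0,255).astype(np.uint8))
E
python3 go.py
```

```text
t 4.65 tcp [ 0.6199 -0.1219  0.0701] toolx ang -0.0262 z [-0.  0. -1.] F [0.22 0.59 0.35] grip -0.0002195223174885264 q [ 0.37  0.5  -0.3   1.73  0.18  0.94 -1.6 ]
```

View pics/wrist4.png

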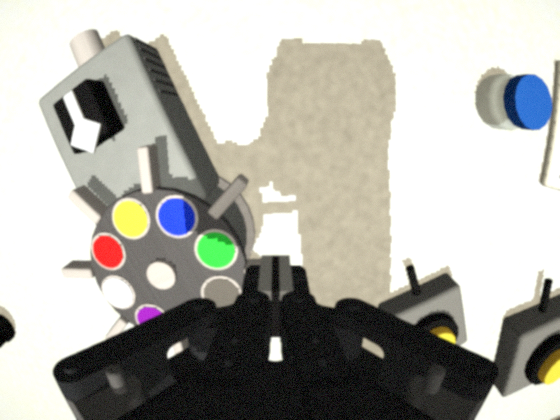

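```bash
cat >> h.py <<'E'
def wproj(r,s,p):
    T=R.from_rotvec(s['tool_rot']).as_matrix(); pt=T.T@(np.asarray(p)-s['tcp_pos'])
    M=r['mount'];c=M[:3,:3].T@(pt-M[:3,3]);K=r['camera_matrix']
    v=np.array([c[0],-c[1]]);th=np.arctan2(np.linalg.norm(v),-c[2]);v=v/np.linalg.norm(v)
    return K[:2,2]+K[0,0]*th*v
E
python3 - <<'E'
from h import *
from rig import read_camera,status
s=status.observe();r=read_camera('wrist')
h=np.array([.6056,-.0519])
print('tcp',wproj(r,s,s['tcp_pos']))
print('hub',wproj(r,s,[*h,.078]))
for k in range(8):
    a=.411-1.178+.785*k
    print(round(a,2),wproj(r,s,[*(h+.076*np.array([np.cos(a),np.sin(a)])),.082]).round())
print('key',wproj(r,s,[.51,-.2588,.048]))
r=read_camera('side');t=read_camera('top')
a=r['pixels'][160:250,190:310][:,:,::-1]
b=t['pixels'][130:220,235:355][:,:,::-1]
cv2.imwrite('pics/c5.png',np.vstack([cv2.resize(np.clip(x.astype(float)*1.7,0,255).astype(np.uint8),None,fx=3.3,fy=3.3,interpolation=2) for x in(a,b)]))
E
```

```text
tcp [274.03919171 245.12718466]
hub [159.44480756 273.12652693]
-0.77 [239. 182.]
0.02 [138. 147.]
0.8 [ 66. 194.]
1.59 [ 59. 273.]
2.37 [105. 341.]
3.16 [180. 370.]
3.94 [253. 348.]
4.73 [285. 274.]
key [436.4970542  345.66121375]
```

View pics/c5.png

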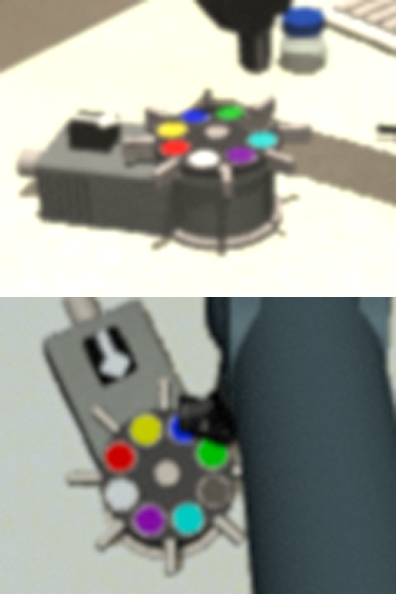

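```bash
python3 - <<'E'
from h import *
from rig import read_camera,status
s=status.observe();r=read_camera('side');t=read_camera('top')
print(s['tcp_pos'])
for dz in (0,.01,.02,.03,.05,.1): print(dz,proj(r,s['tcp_pos']+[0,0,dz]).round(1),proj(t,s['tcp_pos']+[0,0,dz]).round(1))
a=r['pixels'][130:240,200:320][:,:,::-1]
cv2.imwrite('pics/c6.png',cv2.resize(np.clip(a.astype(float)*1.7,0,255).astype(np.uint8),None,fx=5,fy=5,interpolation=2))
E
```

```text
[ 0.61996734 -0.12183433  0.07015791]
0 [267.2 191.3] [312.8 177.8]
0.01 [267.1 188.2] [313.1 176.9]
0.02 [267. 185.] [313.3 175.9]
0.03 [266.9 181.8] [313.5 174.8]
0.05 [266.6 175.3] [314.1 172.7]
0.1 [266.1 158.6] [315.4 167.1]
```

View pics/c6.png

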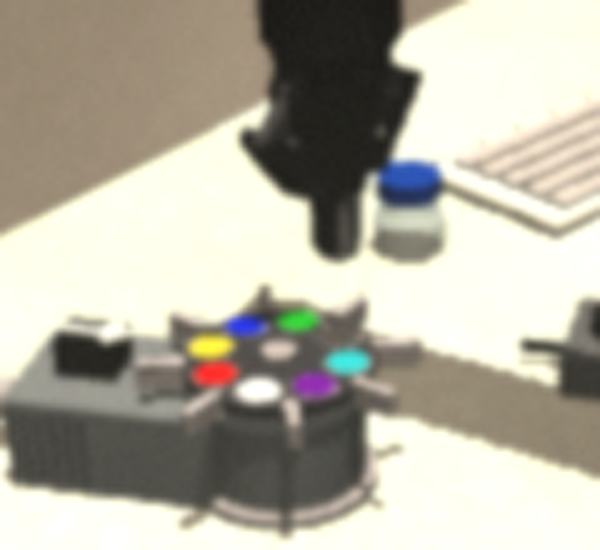

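```bash
python3 - <<'E'
from h import *
from rig import read_camera,status,robot
print([ (k,getattr(robot,k)) for k in dir(robot) if not k.startswith('_')])
s=status.observe();r=read_camera('wrist')
for x in(-.011,0,.011):
  for dz in (0,.01,.02,.03,.04): print(x,dz,wproj(r,s,s['tcp_pos']+[x,0,dz]).round(1))
cv2.imwrite('pics/w7.png',cv2.resize(np.clip(r['pixels'][220:320,200:360][:,:,::-1].astype(float)*3,0,255).astype(np.uint8),None,fx=5,fy=5,interpolation=2))
E
```

```text
[('IKError', <class 'rig.IKError'>), ('hold_point_z', 0.0187)]
-0.011 0 [274.5 262.1]
-0.011 0.01 [274.5 269.6]
-0.011 0.02 [274.5 277.7]
-0.011 0.03 [274.4 286.8]
-0.011 0.04 [274.3 296.8]
0 0 [274.  245.1]
0 0.01 [274.  251.9]
0 0.02 [273.9 259.4]
0 0.03 [273.8 267.7]
0 0.04 [273.7 276.9]
0.011 0 [273.5 227.4]
0.011 0.01 [273.4 233.3]
0.011 0.02 [273.3 240. ]
0.011 0.03 [273.2 247.4]
0.011 0.04 [273.  255.7]
```

View pics/w7.png

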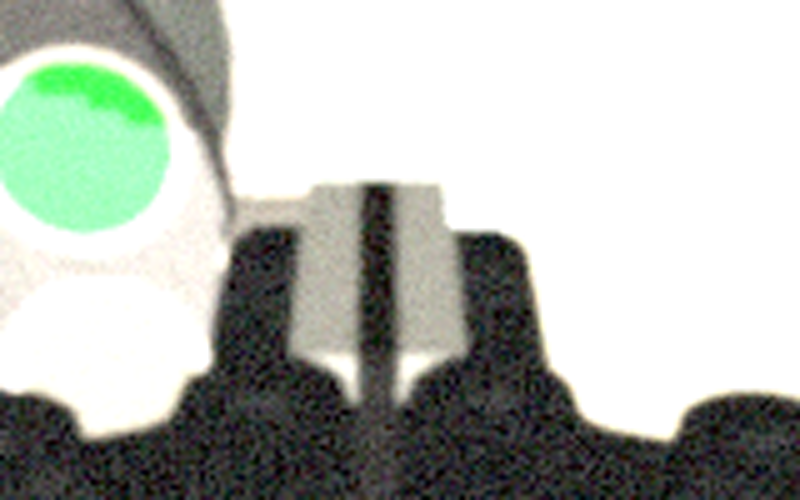

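Yellow is still at the pointer, so the wheel did not turn. The side view puts the fingertip at (267,181.6), about 30 mm above the reported TCP at (267,191). The fingers therefore passed over the fins, and contact forces stayed near zero. I'll go back and lower by about 30 mm more, watching the force.

{"op": "step_arm", "data": {
  "deltas": [
    {"fingers":1,"delta_pos":[-0.02,0.001,0],"roll":0},
    {"fingers":1,"delta_pos":[-0.039,0.001,0],"roll":0},
    {"fingers":1,"delta_pos":[-0.039,0.001,0],"roll":0},
    {"fingers":1,"delta_pos":[-0.039,0.001,0.006],"roll":0},
    {"fingers":1,"delta_pos":[-0.039,0.001,0.012],"roll":0},
    {"fingers":1,"delta_pos":[-0.039,0.001,0.018],"roll":0},
    {"fingers":1,"delta_pos":[-0.039,0.001,0.02],"roll":0},
    {"fingers":1,"delta_pos":[-0.039,0.001,0.02],"roll":0}
  ]
}}

```text
time: 5.95
tcp_pos: [0.5809, -0.1217, 0.0498]
tool_rot: [-3.141, 0.041, 0.001]
force: [0.4, 0.4, -0.9]
grip_width: -0.0002
```

```bash
cat > snap.py <<'E'
import sys
from h import *
from rig import read_camera,status
n=sys.argv[1]
s=status.observe()
r=read_camera('side');w=read_camera('wrist')
print('tcp',s['tcp_pos'].round(4),'F',s['force'].round(2))
for dz in (0,.02,.03,.04): print(dz,proj(r,s['tcp_pos']+[0,0,dz]).round(1))
a=cv2.resize(r['pixels'][130:240,200:320][:,:,::-1],None,fx=3.5,fy=3.5,interpolation=2)
b=w['pixels'][20:405,:380][:,:,::-1]
cv2.imwrite(f'pics/{n}.png',np.clip(np.hstack([a,b]).astype(float)*1.7,0,255).astype(np.uint8))
E
python3 snap.py s8
```

```text
tcp [ 0.5809 -0.1217  0.0498] F [ 0.42  0.42 -0.9 ]
0 [278.3 201.7]
0.02 [278.2 195.4]
0.03 [278.2 192.3]
0.04 [278.1 189.1]
```

View pics/s8.png

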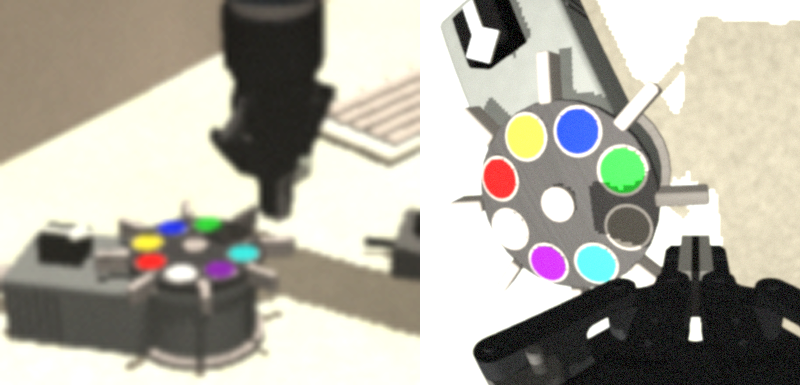

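The tip at side pixel (278.6,191.4) is now about 83 mm up, about 33 mm above the reported TCP, and clear of the fins in plan. I'll lower 14 mm more and look again.

{"op": "step_arm", "data": {
  "deltas": [
    {"fingers":1,"delta_pos":[0,0,0.004],"roll":0},
    {"fingers":1,"delta_pos":[0,0,0.008],"roll":0},
    {"fingers":1,"delta_pos":[0,0,0.012],"roll":0},
    {"fingers":1,"delta_pos":[0,0,0.014],"roll":0},
    {"fingers":1,"delta_pos":[0,0,0.014],"roll":0}
  ]
}}

```text
time: 6.68
tcp_pos: [0.5808, -0.1218, 0.0359]
tool_rot: [-3.141, 0.041, 0.001]
force: [0.4, 0.1, -0.1]
grip_width: 0.0004
```

```bash
python3 snap.py s9
```

```text
tcp [ 0.5808 -0.1218  0.0359] F [ 0.42  0.14 -0.11]
0 [278.5 206. ]
0.02 [278.4 199.8]
0.03 [278.3 196.7]
0.04 [278.3 193.5]
```

View pics/s9.png

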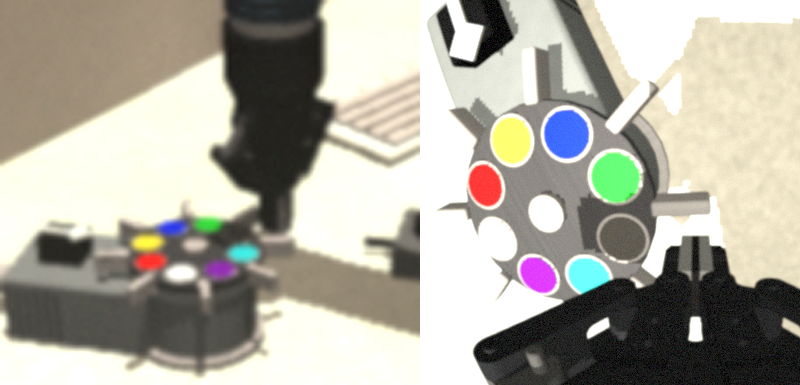

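The tip is now at fin height, in the gap behind the fin at (682,203). I'll push part way to feel for contact.

{"op": "step_arm", "data": {
  "deltas": [
    {"fingers":1,"delta_pos":[0.006,0,0],"roll":0},
    {"fingers":1,"delta_pos":[0.01,0,0],"roll":0},
    {"fingers":1,"delta_pos":[0.014,0,0],"roll":0},
    {"fingers":1,"delta_pos":[0.018,0,0],"roll":0},
    {"fingers":1,"delta_pos":[0.022,0,0],"roll":0},
    {"fingers":1,"delta_pos":[0.025,0,0],"roll":0},
    {"fingers":1,"delta_pos":[0.025,0,0],"roll":0}
  ]
}}

```text
time: 7.65
tcp_pos: [0.6066, -0.1222, 0.036]
tool_rot: [-3.141, 0.04, -0.001]
force: [-1.2, -0.3, 0.5]
grip_width: -0.0001
```

```bash
python3 snap.py s10
```

```text
tcp [ 0.6066 -0.1222  0.036 ] F [-1.23 -0.29  0.54]
0 [271.3 203.2]
0.02 [271.1 197. ]
0.03 [271.  193.9]
0.04 [271.  190.8]
```

View pics/s10.png

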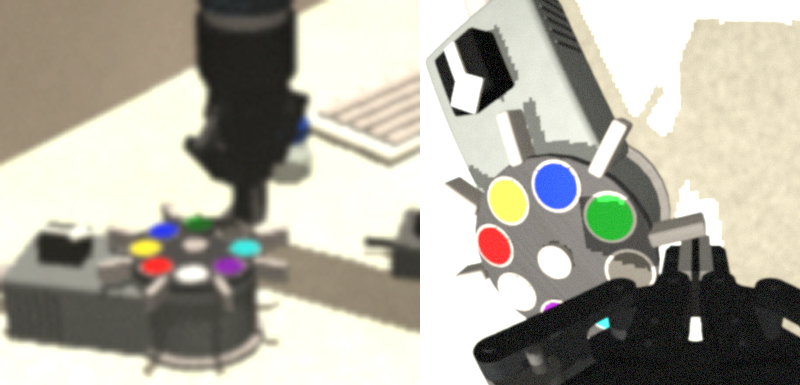

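The fin is being pushed and the wheel has turned about 0.2 rad, with a light force of about 1 N. I'll continue past half-way.

{"op": "step_arm", "data": {
  "deltas": [
    {"fingers":1,"delta_pos":[0.004,0,0],"roll":0},
    {"fingers":1,"delta_pos":[0.007,0,0],"roll":0},
    {"fingers":1,"delta_pos":[0.01,0,0],"roll":0},
    {"fingers":1,"delta_pos":[0.012,0,0],"roll":0},
    {"fingers":1,"delta_pos":[0.014,0,0],"roll":0},
    {"fingers":1,"delta_pos":[0.014,0,0],"roll":0}
  ]
}}

```text
time: 8.5
tcp_pos: [0.621, -0.1231, 0.0366]
tool_rot: [3.141, -0.041, 0.003]
force: [0.8, 0.9, 0.2]
grip_width: 0.0007
```

```bash
python3 snap.py s11
```

```text
tcp [ 0.621  -0.1231  0.0366] F [0.81 0.85 0.22]
0 [267.5 201.4]
0.02 [267.3 195.3]
0.03 [267.2 192.2]
0.04 [267.1 189. ]
```

View pics/s11.png

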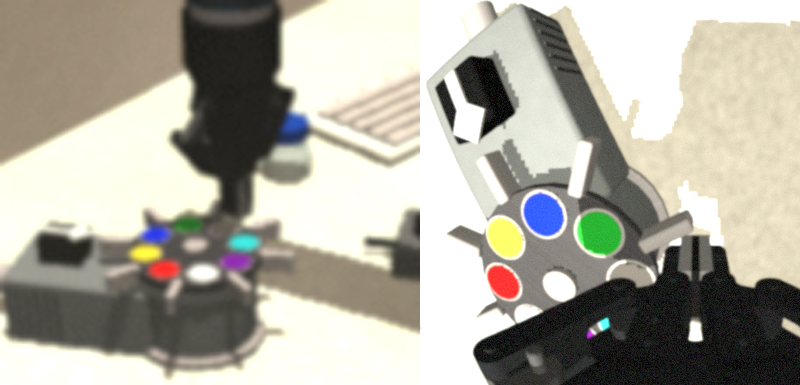

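That looks close to half-way, so I'll push a few mm more.

{"op": "step_arm", "data": {
  "deltas": [
    {"fingers":1,"delta_pos":[0.003,0,0],"roll":0},
    {"fingers":1,"delta_pos":[0.005,0,0],"roll":0},
    {"fingers":1,"delta_pos":[0.005,0,0],"roll":0},
    {"fingers":1,"delta_pos":[0.005,0,0],"roll":0}
  ]
}}

```text
time: 9.1
tcp_pos: [0.625, -0.123, 0.0361]
tool_rot: [-3.141, 0.041, 0.0]
force: [0.1, 0.1, -0.6]
grip_width: -0.0
```

```bash
python3 snap.py s12
```

```text
tcp [ 0.625  -0.123   0.0361] F [ 0.14  0.1  -0.6 ]
0 [266.3 201.1]
0.02 [266.1 195. ]
0.03 [266.  191.9]
0.04 [265.9 188.8]
```

View pics/s12.png

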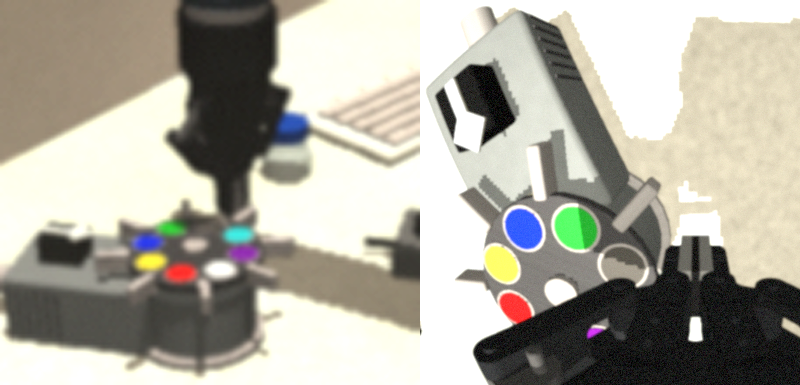

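The wheel snapped on and blue is at the pointer, so one click is done. I'll lift, go back and lower behind the next fin.

{"op": "step_arm", "data": {
  "deltas": [
    {"fingers":1,"delta_pos":[0,0,-0.015],"roll":0},
    {"fingers":1,"delta_pos":[0,0,-0.04],"roll":0},
    {"fingers":1,"delta_pos":[0,0,-0.04],"roll":0},
    {"fingers":1,"delta_pos":[-0.022,-0.001,-0.04],"roll":0},
    {"fingers":1,"delta_pos":[-0.044,-0.002,-0.04],"roll":0},
    {"fingers":1,"delta_pos":[-0.044,-0.002,-0.04],"roll":0},
    {"fingers":1,"delta_pos":[-0.044,-0.002,-0.04],"roll":0}
  ]
}}

```text
time: 10.07
tcp_pos: [0.5817, -0.1198, 0.0762]
tool_rot: [-3.141, 0.041, -0.001]
force: [0.5, -0.6, -1.0]
grip_width: -0.0
```

```bash
python3 snap.py s13; python3 - <<'E'
from meas import *
from rig import read_camera
t=read_camera('top');f=filters(t['pixels'],(245,150,325,220))
for n in f:
    p=plane(t,*f[n][0],.079)[:2]-[.6056,-.0519];print(n,f[n][1],round(np.arctan2(p[1],p[0])-.411,3),np.hypot(*p).round(4))
E
```

```text
tcp [ 0.5817 -0.1198  0.0762] F [ 0.46 -0.62 -0.99]
0 [277.6 193.6]
0.02 [277.5 187.2]
0.03 [277.4 183.9]
0.04 [277.3 180.6]
green 61 -0.793 0.0375
blue 51 0.013 0.0384
yellow 63 0.79 0.0384
violet 55 -3.146 0.0379
cyan 25 -2.508 0.0383
red 46 1.551 0.0385
```

View pics/s13.png

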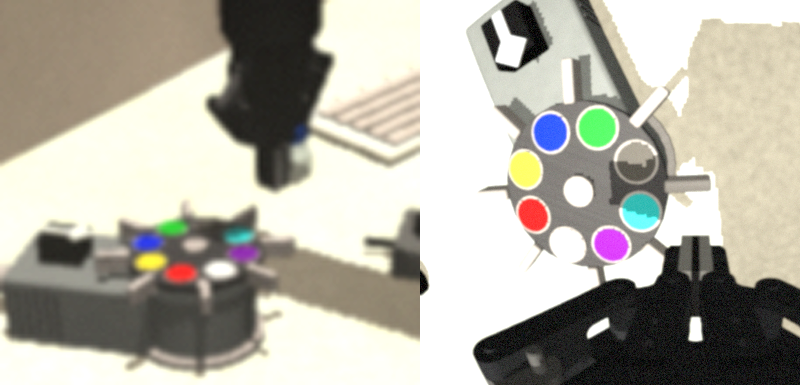

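The filter angles give q = -0.79, one click before green. I'll repeat the push from a spot clear of the fins.

{"op": "step_arm", "data": {
  "deltas": [
    {"fingers":1,"delta_pos":[0,0.002,0.015],"roll":0},
    {"fingers":1,"delta_pos":[0,0.002,0.025],"roll":0},
    {"fingers":1,"delta_pos":[0,0.002,0.035],"roll":0},
    {"fingers":1,"delta_pos":[0,0.002,0.04],"roll":0},
    {"fingers":1,"delta_pos":[0,0.002,0.04],"roll":0},
    {"fingers":1,"delta_pos":[0.006,0.002,0.04],"roll":0},
    {"fingers":1,"delta_pos":[0.01,0.002,0.04],"roll":0},
    {"fingers":1,"delta_pos":[0.014,0.002,0.04],"roll":0},
    {"fingers":1,"delta_pos":[0.018,0.002,0.04],"roll":0},
    {"fingers":1,"delta_pos":[0.022,0.002,0.04],"roll":0},
    {"fingers":1,"delta_pos":[0.025,0.002,0.04],"roll":0},
    {"fingers":1,"delta_pos":[0.028,0.002,0.04],"roll":0},
    {"fingers":1,"delta_pos":[0.031,0.002,0.04],"roll":0},
    {"fingers":1,"delta_pos":[0.034,0.002,0.04],"roll":0},
    {"fingers":1,"delta_pos":[0.036,0.002,0.04],"roll":0},
    {"fingers":1,"delta_pos":[0.038,0.002,0.04],"roll":0},
    {"fingers":1,"delta_pos":[0.039,0.002,0.04],"roll":0},
    {"fingers":1,"delta_pos":[0.041,0.002,0.04],"roll":0},
    {"fingers":1,"delta_pos":[0.043,0.002,0.04],"roll":0},
    {"fingers":1,"delta_pos":[0.043,0.002,0.04],"roll":0}
  ]
}}

```text
time: 12.72
tcp_pos: [0.6245, -0.1229, 0.0364]
tool_rot: [-3.141, 0.041, -0.001]
force: [0.4, 0.3, -0.3]
grip_width: -0.0003
```

```bash
python3 snap.py s14
```

```text
tcp [ 0.6245 -0.1229  0.0364] F [ 0.36  0.29 -0.33]
0 [266.5 201.1]
0.02 [266.3 195. ]
0.03 [266.2 191.9]
0.04 [266.1 188.8]
```

View pics/s14.png

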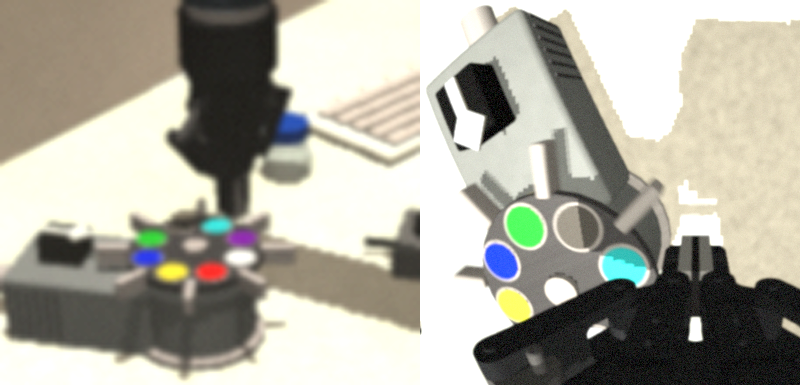

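Green (525,225) is now at the pointer. I'll lift straight up, check the wheel and move over the key.

{"op": "step_arm", "data": {
  "deltas": [
    {"fingers":1,"delta_pos":[0,0,-0.015],"roll":0},
    {"fingers":1,"delta_pos":[0,0,-0.05],"roll":0},
    {"fingers":1,"delta_pos":[0,0,-0.08],"roll":0},
    {"fingers":1,"delta_pos":[0,0,-0.08],"roll":0}
  ]
}}

```text
time: 13.32
tcp_pos: [0.6275, -0.1233, 0.121]
tool_rot: [3.14, -0.041, 0.013]
force: [1.5, 0.3, 0.6]
grip_width: -0.0001
```

```bash
python3 go.py 0.51,-0.2588,0.116 0.51,-0.2588,0.045
```

```text
t 13.325 tcp [ 0.6275 -0.1233  0.121 ] toolx ang -0.0262 z [ 0.008 -0.001 -1.   ] F [1.52 0.3  0.64] grip -9.842113537099691e-05 q [ 0.38  0.45 -0.31  1.68  0.16  1.02 -1.59]
0.51,-0.2588,0.116 [-0.1139  0.1386  0.0042]
0.51,-0.2588,0.045 [-0.1145  0.1385  0.0752]
```

{"op": "step_arm", "data": {
  "deltas": [
    {"fingers":1,"delta_pos":[-0.035,0.042,0],"roll":0},
    {"fingers":1,"delta_pos":[-0.07,0.085,0],"roll":0},
    {"fingers":1,"delta_pos":[-0.114,0.138,0],"roll":0},
    {"fingers":1,"delta_pos":[-0.114,0.138,0],"roll":0},
    {"fingers":1,"delta_pos":[-0.114,0.138,0.03],"roll":0},
    {"fingers":1,"delta_pos":[-0.114,0.138,0.06],"roll":0},
    {"fingers":1,"delta_pos":[-0.114,0.138,0.071],"roll":0},
    {"fingers":1,"delta_pos":[-0.114,0.138,0.071],"roll":0},
    {"fingers":1,"delta_pos":[-0.114,0.138,0.071],"roll":0}
  ]
}}

```text
time: 14.45
tcp_pos: [0.5078, -0.258, 0.0463]
tool_rot: [3.141, -0.04, 0.003]
force: [0.1, -0.0, 0.3]
grip_width: -0.0
```

```bash
python3 go.py 0.51,-0.2588,0.045; python3 - <<'E'
from meas import *
from rig import read_camera,status
s=status.observe()
t=read_camera('top');f=filters(t['pixels'],(245,150,325,220))
for n in f:
    p=plane(t,*f[n][0],.079)[:2]-[.6056,-.0519];print(n,f[n][1],round(np.arctan2(p[1],p[0])-.411,3),np.hypot(*p).round(4))
r=read_camera('side');w=read_camera('wrist')
for dz in (0,.02,.03,.04): print(dz,proj(r,s['tcp_pos']+[0,0,dz]).round(1))
print('keytop',proj(r,[.51,-.2588,.048]))
a=cv2.resize(r['pixels'][130:240,260:380][:,:,::-1],None,fx=3.5,fy=3.5,interpolation=2)
b=w['pixels'][20:405,150:530][:,:,::-1]
cv2.imwrite('pics/s15.png',np.clip(np.hstack([a,b]).astype(float)*1.7,0,255).astype(np.uint8))
E
```

```text
t 14.45 tcp [ 0.5078 -0.258   0.0463] toolx ang -0.0256 z [ 0.002 -0.001 -1.   ] F [ 0.14 -0.01  0.3 ] grip -3.4538850858738555e-05 q [ 0.61  0.43 -0.26  1.9   0.14  0.83 -1.31]
0.51,-0.2588,0.045 [0.0022 0.0008 0.0013]
green 65 -0.002 0.0379
blue 53 0.79 0.0384
yellow 58 1.566 0.038
violet 52 -2.362 0.0379
cyan 64 -1.574 0.038
red 46 2.341 0.0378
0 [326.5 190.9]
0.02 [326.8 184.9]
0.03 [327.  181.8]
0.04 [327.2 178.7]
keytop [326.01541352 190.11413481]
```

View pics/s15.png

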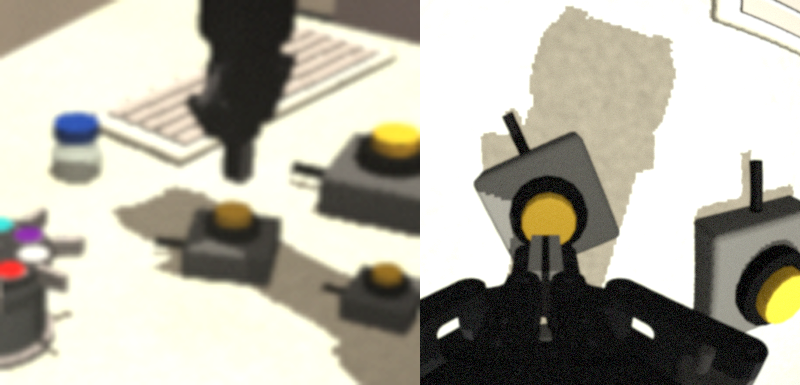

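The wheel reads q = 0 (-0.002). The tip is centred above the middle key, about 30 mm up. I'll lower in small steps and watch the force.

{"op": "step_arm", "data": {
  "deltas": [
    {"fingers":1,"delta_pos":[0.002,0.001,0.01],"roll":0},
    {"fingers":1,"delta_pos":[0.002,0.001,0.02],"roll":0},
    {"fingers":1,"delta_pos":[0.002,0.001,0.025],"roll":0},
    {"fingers":1,"delta_pos":[0.002,0.001,0.028],"roll":0},
    {"fingers":1,"delta_pos":[0.002,0.001,0.031],"roll":0},
    {"fingers":1,"delta_pos":[0.002,0.001,0.031],"roll":0},
    {"fingers":1,"delta_pos":[0.002,0.001,0.031],"roll":0}
  ]
}}

```text
time: 15.48
tcp_pos: [0.5082, -0.2589, 0.0144]
tool_rot: [-3.141, 0.041, 0.001]
force: [-2.1, 0.8, 2.7]
grip_width: -0.0003
```

{"op": "step_arm", "data": {
  "deltas": [
    {"fingers":1,"delta_pos":[0,0,0.001],"roll":0},
    {"fingers":1,"delta_pos":[0,0,0.002],"roll":0},
    {"fingers":1,"delta_pos":[0,0,0.003],"roll":0},
    {"fingers":1,"delta_pos":[0,0,0.003],"roll":0}
  ]
}}

```text
time: 15.98
tcp_pos: [0.5085, -0.259, 0.012]
tool_rot: [3.141, -0.041, -0.0]
force: [-3.5, 1.6, 9.0]
grip_width: 0.0
```

{"op": "step_arm", "data": {
  "deltas": [
    {"fingers":1,"delta_pos":[0,0,0.001],"roll":0},
    {"fingers":1,"delta_pos":[0,0,0.001],"roll":0},
    {"fingers":1,"delta_pos":[0,0,0.001],"roll":0}
  ]
}}

```text
time: 16.35
tcp_pos: [0.5085, -0.259, 0.0119]
tool_rot: [3.141, -0.041, -0.001]
force: [-5.7, 2.6, 13.8]
grip_width: -0.0001
```

```bash
python3 go.py; python3 - <<'E'
from h import *
from rig import read_camera
r=read_camera('side');w=read_camera('wrist')
a=cv2.resize(r['pixels'][160:230,290:390][:,:,::-1],None,fx=4,fy=4,interpolation=2)
b=w['pixels'][120:400,150:500][:,:,::-1]
cv2.imwrite('pics/s16.png',np.clip(np.hstack([a,b]).astype(float)*2,0,255).astype(np.uint8))
E
```

```text
t 16.35 tcp [ 0.5085 -0.259   0.0119] toolx ang -0.0262 z [-0.001 -0.    -1.   ] F [-5.74  2.56 13.79] grip -0.00011143517625135023 q [ 0.6   0.48 -0.25  1.91  0.16  0.77 -1.33]
```

View pics/s16.png

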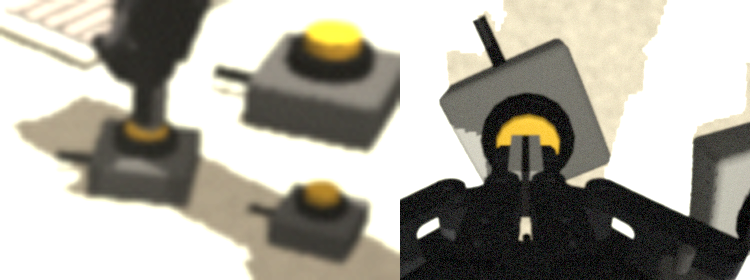

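The stop is stiff: 13.8 N with no further travel. I'll let it up in 1 mm steps to measure the travel from the force curve.

{"op": "step_arm", "data": {
  "deltas": [
    {"fingers":1,"delta_pos":[0,0,-0.002],"roll":0},
    {"fingers":1,"delta_pos":[0,0,-0.002],"roll":0},
    {"fingers":1,"delta_pos":[0,0,-0.002],"roll":0}
  ]
}}

```text
time: 16.82
tcp_pos: [0.5086, -0.259, 0.0122]
tool_rot: [3.141, -0.041, 0.001]
force: [-3.4, 0.7, 4.8]
grip_width: -0.0002
```

{"op": "step_arm", "data": {
  "deltas": [
    {"fingers":1,"delta_pos":[0,0,-0.002],"roll":0},
    {"fingers":1,"delta_pos":[0,0,-0.002],"roll":0},
    {"fingers":1,"delta_pos":[0,0,-0.002],"roll":0}
  ]
}}

```text
time: 17.2
tcp_pos: [0.5087, -0.259, 0.0141]
tool_rot: [3.141, -0.041, 0.001]
force: [-2.6, 0.8, 2.8]
grip_width: 0.0
```

{"op": "step_arm", "data": {
  "deltas": [
    {"fingers":1,"delta_pos":[0,0,-0.002],"roll":0},
    {"fingers":1,"delta_pos":[0,0,-0.002],"roll":0},
    {"fingers":1,"delta_pos":[0,0,-0.002],"roll":0}
  ]
}}

```text
time: 17.58
tcp_pos: [0.5088, -0.2591, 0.0162]
tool_rot: [3.141, -0.041, 0.001]
force: [-1.1, 0.6, 3.3]
grip_width: 0.0
```

{"op": "step_arm", "data": {
  "deltas": [
    {"fingers":1,"delta_pos":[0,0,-0.002],"roll":0},
    {"fingers":1,"delta_pos":[0,0,-0.002],"roll":0},
    {"fingers":1,"delta_pos":[0,0,-0.002],"roll":0}
  ]
}}

```text
time: 17.95
tcp_pos: [0.5087, -0.2591, 0.0181]
tool_rot: [3.141, -0.041, 0.001]
force: [0.3, -0.2, 0.5]
grip_width: 0.0002
```

{"op": "step_arm", "data": {
  "deltas": [
    {"fingers":1,"delta_pos":[0,0,-0.002],"roll":0},
    {"fingers":1,"delta_pos":[0,0,-0.002],"roll":0},
    {"fingers":1,"delta_pos":[0,0,-0.002],"roll":0}
  ]
}}

```text
time: 18.32
tcp_pos: [0.5084, -0.2589, 0.0201]
tool_rot: [-3.141, 0.041, 0.0]
force: [0.2, 0.5, 0.2]
grip_width: 0.0005
```

Contact was lost between 16.2 and 18.1 mm against a bottom at 11.9 mm. That matches the 6 mm stroke, with the force near 5 N just off the stop. I'll retreat and do a final check.

{"op": "step_arm", "data": {
  "deltas": [
    {"fingers":1,"delta_pos":[0,0,-0.03],"roll":0},
    {"fingers":1,"delta_pos":[0,0,-0.08],"roll":0},
    {"fingers":1,"delta_pos":[0,0,-0.13],"roll":0},
    {"fingers":1,"delta_pos":[0,0,-0.13],"roll":0},
    {"fingers":1,"delta_pos":[-0.05,0.03,-0.13],"roll":0},
    {"fingers":1,"delta_pos":[-0.08,0.05,-0.13],"roll":0},
    {"fingers":1,"delta_pos":[-0.08,0.05,-0.13],"roll":0},
    {"fingers":1,"delta_pos":[-0.08,0.05,-0.13],"roll":0}
  ]
}}

```text
time: 19.32
tcp_pos: [0.4274, -0.306, 0.1495]
tool_rot: [-3.14, 0.041, 0.0]
force: [0.7, 0.9, 0.4]
grip_width: -0.0
```

```bash
python3 go.py; python3 - <<'E'
from meas import *
from rig import read_camera,status
t=read_camera('top');f=filters(t['pixels'],(245,150,325,220))
for n in f:
    p=plane(t,*f[n][0],.079)[:2]-[.6056,-.0519];print(n,round(np.arctan2(p[1],p[0])-.411,3))
r=read_camera('side')
h=cv2.inRange(cv2.cvtColor(r['pixels'],cv2.COLOR_RGB2HSV),(22,120,60),(35,255,255))
k,l,st,c=cv2.connectedComponentsWithStats(h)
print([(st[i].tolist(),c[i].round(1).tolist()) for i in range(1,k) if st[i][4]>5])
o=np.hstack([t['pixels'][110:310,100:500],r['pixels'][140:340,50:450]])[:,:,::-1]
cv2.imwrite('pics/f.png',np.clip(o.astype(float)*1.6,0,255).astype(np.uint8))
E
```

```text
t 19.325 tcp [ 0.4274 -0.306   0.1495] toolx ang -0.0258 z [-0.     0.001 -1.   ] F [0.7  0.94 0.44] grip -2.1219628364613527e-05 q [ 0.76  0.21 -0.24  1.93  0.06  1.   -1.1 ]
green 0.003
blue 0.788
yellow 1.566
violet -2.362
cyan -1.574
red 2.341
[([366, 165, 15, 7, 75], [373.0, 168.0]), ([321, 187, 12, 6, 57], [326.2, 189.5]), ([247, 205, 9, 6, 44], [251.3, 207.5])]
```

View pics/f.png

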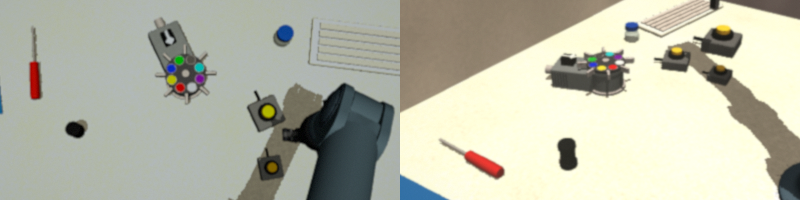

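The final picture shows green at the pointer (about 0.00 rad). The middle key is back up at its first position (326,189.5), and the tube, screwdriver and jar are where they were. The arm is clear.

```bash
python3 -c "
from rig import job
print(job.close_job())"
```

```text
the job is handed in; nothing more can be done
None
```

The light engine is on its green filter, and the middle yellow key has been pressed to its stop and has come back up. The job was handed in at about 19 s of the 61 s allowed.

- **Wheel:** it started at about -1.57 rad, with yellow at the pointer. I flicked it two clicks anticlockwise with the shut fingertips. The last check put green at 0.003 rad from the pointer.
- **Key:** it reached a stiff stop at 13.8 N. On the way up, contact was lost 4.3 to 6.2 mm above the stop, which fits the 6 mm stroke. The press is inferred from force and position only; I had no direct reading of the key joint.
- **Bystanders:** the tube, screwdriver and jar look unmoved in the final picture, and the arm was clear of everything.
- **What disagreed:**
  - The fingertips showed about 32 mm above the reported TCP, so my first push passed over the fins without turning the wheel. I corrected the height from the side view.
  - One move call was refused, probably because its rows left out roll. I sent it again with roll included.

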